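# Close the vents of three sterilised jars, tallest first

## Task

The empty jars have come out of the cooling bath: close the vents of the three that have a white vent button in the lid by touching each button from above and pressing it lightly down until it is home, the tallest jar first, then the middle-sized one, and the shortest last. Only touch them, lift and carry nothing: the jars stay standing where they are, and everything else on the bench is left undisturbed.

Things in the scene. Friction and masses are not known exactly. Their poses are not given: they have to be found in the camera images.
- tall_jar: tallest of the three glass jars with a vent button: empty and closed, standing loose on the table (about 0.35 kg), 66 mm diameter, red lid 72 mm diameter whose flat top is 160 mm above the table. Origin: centre of its underside, z up
- tall_vent_top (a point): centre of the top face of that jar's vent button, a white upright round stud of 24 mm diameter in the middle of the lid; raised, its top stands 16 to 18 mm above the lid (176 to 178 mm above the table), pushed fully home 10 mm above it (170 mm above the table). The button sits in a thin white rubber grommet, 32 mm across, 3 mm high. z up
- tall_vent (a joint): how far that button is pushed down into its grommet, m: 0 to 0.002 at the start (open), 0.008 home (closed), where it meets its stop. It slides with a steady 3 N, has no spring and stays where left. The grommet under it gives 1 mm per 4 N while pushed and springs back (not counted here), so the fingertip must go about 1 mm below the home height to seat it
- middle_jar: middle-sized of the three glass jars with a vent button: empty and closed, standing loose on the table (about 0.35 kg), 66 mm diameter, red lid 72 mm diameter whose flat top is 115 mm above the table. Origin: centre of its underside, z up
- middle_vent_top (a point): centre of the top face of that jar's vent button, a white upright round stud of 24 mm diameter in the middle of the lid; raised, its top stands 16 to 18 mm above the lid (131 to 133 mm above the table), pushed fully home 10 mm above it (125 mm above the table). The button sits in a thin white rubber grommet, 32 mm across, 3 mm high. z up
- middle_vent (a joint): how far that button is pushed down into its grommet, m: 0 to 0.002 at the start (open), 0.008 home (closed), where it meets its stop. It slides with a steady 3 N, has no spring and stays where left. The grommet under it gives 1 mm per 4 N while pushed and springs back (not counted here), so the fingertip must go about 1 mm below the home height to seat it
- short_jar: shortest of the three glass jars with a vent button: empty and closed, standing loose on the table (about 0.35 kg), 66 mm diameter, red lid 72 mm diameter whose flat top is 70 mm above the table. Origin: centre of its underside, z up
- short_vent_top (a point): centre of the top face of that jar's vent button, a white upright round stud of 24 mm diameter in the middle of the lid; raised, its top stands 16 to 18 mm above the lid (86 to 88 mm above the table), pushed fully home 10 mm above it (80 mm above the table). The button sits in a thin white rubber grommet, 32 mm across, 3 mm high. z up
- short_vent (a joint): how far that button is pushed down into its grommet, m: 0 to 0.002 at the start (open), 0.008 home (closed), where it meets its stop. It slides with a steady 3 N, has no spring and stays where left. The grommet under it gives 1 mm per 4 N while pushed and springs back (not counted here), so the fingertip must go about 1 mm below the home height to seat it
- plain_jar: closed glass jar of the same family but with a plain flat lid and no vent button: 66 mm diameter, lid 72 mm, 90 mm high in all. To be left alone. Origin: centre of its underside, z up
- label_roll: roll of paper labels lying flat, ring 56 mm outside, 38 mm inside, 25 mm high; bystander. Origin: centre of underside
- spare_lid: spare red lid lying on the table, 60 mm diameter, 16 mm high, no button; bystander. Origin: centre of underside
- stopper: tapered cork stopper standing on its narrow end, 28 mm at the foot, 36 mm at the top, 30 mm high; bystander. Origin: centre of underside
- beaker: open glass beaker, 56 mm across the rim, 60 mm high; bystander. Origin: centre of underside
- wash_bottle: white plastic bottle, 60 mm diameter, 140 mm high; bystander. Origin: centre of underside
- spatula: steel spatula with a broad thin blade, 200 mm long, lying on the table; bystander. Origin near its middle, x towards the blade
- wipe_box: cardboard box of wipes, 110 x 160 x 60 mm high; bystander. Origin: centre of underside
- timer: grey bench timer fixed to the table, 70 x 90 x 50 mm high; bystander. Origin: centre of underside
Things that resemble listed ones, but are neither listed nor needed, are in the scene too. What is shaped like the middle_jar but blue is not meant.

How it is judged:
By the outcome, as a careful person would: the job done as asked, in the order asked, and still so for the second after the job is handed in, with the robot touching nothing.
It also fails if it takes over 45 s, if anything falls off the work surface, if the arm or the gripper's body presses on something with over 40 N, if the wrist force passes 120 N, or if a joint passes its speed limit or range.

## Robot

A 6-joint arm with a two-finger parallel gripper is mounted at the origin on the work surface. World frame = base frame: x ahead of the robot, y to its left, z up, the work surface at z = 0. Lengths are in m, angles in rad, forces in N, time in s.
With the tool pointing down it reaches from about 0.275 to 1 m from the base axis. Payload 8.4 kg.
Tool frame: the origin (TCP) lies midway between the tips of the shut fingers; the grasp point (between the pads) lies behind it (ctrl.grip_point_offset is the z of the grasp point in the tool frame, in m); z points along the fingers, y is the direction in which the jaws open and shut (so a half turn about z gives the same grasp; the last joint's range is limited). The gripper opens to 85 mm and grips with 20 to 120 N. Pads are 22 mm wide; open, the fingers measure 114 mm over their backs; the gripper's body (76 mm by 85 mm) begins 54 mm behind the grasp point. The pads swing forward as they close: fully open they stand 13 mm farther back than shut.
Start: joints at [-1.297, 0.353, 1.633, -0, 1.155, -0.002], TCP at [0.17, -0.601, 0.231] pointing down, gripper open.
Joint ranges: [-2.63, 2.63], [-0.92, 2.1], [0.06, 2.66], [-1.3, 4.44], [0, 2.69], [-3.02, 3.02]. Speed limits (rad/s): [2.22, 2.22, 2.79, 3.14, 3.14, 3.14].

## Interface

Orientations are given as [roll, pitch, yaw] about the fixed x, y, z axes, in that order (R = Rz(yaw) Ry(pitch) Rx(roll)).
In Python, from cell import ctrl gives the robot as it stands. The module is installed in compiled form; this text tells all that it offers.
- The arm moves only by the tool servo_tool, never from a script. Its argument "plan" is a list of rows, each a list of 7 numbers: the turn, a rotation vector about the tool's x, y, z in rad, then the shift along the tool's x, y, z in m, then the opening in per cent of the stroke, from 0 (shut) to 100 (fully open). A call has 1 to 20 rows; each row shifts and turns the commanded pose from where the row before left it, along the tool's axes as they then stand; what a row does not reach is not made up. A row lasts 1/12 s, in which the tool goes at most 41.7 mm and 7.16 degrees, less where a joint would pass 70% of its speed; a pose out of reach is approached as far as the arm can. A call with a gripper value outside its range is refused whole. The fingers move at their own pace and stop on an object; the grip force is fixed at half the most. Time passes only in rows, so rows that do not move let the fingers close. It gives the time, the measured TCP pose, the force and the opening at its end, in the units of the state.
- ctrl.read_state(): the state, without advancing time (a new reading comes with each control period).
- ctrl.snapshot(name): name is "side" or "top" or "wrist"; returns a dict with "img" (400x640x3 uint8, red, green, blue), "vertical_fov" (degrees; the focal length in pixels is half the picture's height over the tangent of half this angle, whatever the lens; pixels are square), "cx", "cy" (the principal point, pixels), "rvec" (rotation vector, rad) and "tvec" (3), from world to camera coordinates, as OpenCV has them; the wrist camera has in their place "hand_eye" (4x4, takes a point from camera to tool coordinates, whose origin is the TCP and whose axes are the flange's). Camera axes: x right, y down, z forward; pixel columns grow to the right and rows downward; lengths in m; the calibration is good to about 2 mm. A picture is of the moment at which its call begins: read the wrist's pose just before it. There is no depth.
- ctrl.close_job(): hands the job in, once; it reports no verdict.
The state is a dict: "time": time; "joints": joint angles; "joint_vel": joint speeds; "joint_efforts": joint torques, N m; "tool_pos": TCP position; "ee_rot": TCP orientation; "force": force on the tool from outside, world axes, zero at the start; "torque": the same for the moment, N m; "finger_gap": finger opening in m.
Only numpy, scipy, OpenCV 4.12 (cv2) and the standard library are available. Lean on these libraries where they do the work, as an engineer would, in place of code of your own. Each camera call takes 0.05 s, during which the arm holds its last target. There are 200 camera calls.

## Working session

There is one attempt and no reset: what is moved stays moved. The work goes in short steps, Python scripts to look and compute and a tool call to move; the robot and the scene stay as the last step left them, time stands still between calls to the robot, and variables do not carry over. Pictures are saved under pics/ and viewed, about 8 in all and at most 12, crops included, and the job is handed in when it is done.

Besides the shell and the picture viewer there is one more tool, called after "Request:" by a JSON object that holds its "op" and its "data". servo_tool: Moves the arm, as the interface text tells. Its arguments: {"type":"object","properties":{"plan":{"type":"array","items":{"type":"array","items":{"type":"number"}}}},"required":["plan"]}

```bash
mkdir -p pics; cat > h.py <<'E'
import numpy as np, cv2, pickle
from cell import ctrl
from scipy.spatial.transform import Rotation as R
def snap(n,f):
    st=ctrl.read_state(); s=ctrl.snapshot(n); s['state']=st
    cv2.imwrite('pics/'+f+'.png',s['img'][:,:,::-1]); pickle.dump(s,open('pics/'+f+'.pkl','wb')); return s
def load(f): return pickle.load(open('pics/'+f+'.pkl','rb'))
def cam(s):
    f=200/np.tan(np.radians(s['vertical_fov'])/2)
    if 'hand_eye' in s:
        st=s['state'];T=np.eye(4);T[:3,:3]=R.from_euler('xyz',st['ee_rot']).as_matrix();T[:3,3]=st['tool_pos']
        M=T@np.array(s['hand_eye']); return f,M[:3,:3],M[:3,3]
    r=R.from_rotvec(np.ravel(s['rvec'])).as_matrix(); return f,r.T,-r.T@np.ravel(s['tvec'])
def pt(s,u,v,z):
    f,r,o=cam(s); d=r@np.array([(u-s['cx'])/f,(v-s['cy'])/f,1]); return o+d*(z-o[2])/d[2]
def proj(s,p):
    f,r,o=cam(s); c=r.T@(np.array(p)-o); return np.array([s['cx']+f*c[0]/c[2],s['cy']+f*c[1]/c[2]])
E
python3 - <<'E'
from h import *
st=ctrl.read_state();print(st)
for n in('top','side'):
    s=snap(n,n+'0');print({k:v for k,v in s.items() if k not in('img','state')},cam(s)[2])
E
```

```text
{'time': 0.0, 'joints': array([-1.29741340e+00,  3.53654839e-01,  1.63414598e+00, -1.77073787e-05,
        1.15520111e+00, -2.42063858e-03]), 'joint_vel': array([-1.61843712e-04, -8.47312251e-04,  3.62805566e-04, -2.14522719e-05,
       -1.00384429e-03, -1.01747109e-03]), 'joint_efforts': array([ 3.64113279e-03, -6.05240679e+01, -3.42061400e+01,  2.20822194e-04,
        9.33312171e-03, -6.03003599e-06]), 'tool_pos': array([ 0.17005169, -0.6009181 ,  0.23055244]), 'ee_rot': array([-3.14018334e+00,  1.27785721e-05,  2.75810738e-01]), 'force': array([-0.52219564,  0.27570309,  0.88228093]), 'torque': array([-0.03171399, -0.00270471,  0.00133962]), 'finger_gap': 0.08518828857967238}
{'vertical_fov': 51.646437205173214, 'cx': 317.0098533095603, 'cy': 203.67648845532756, 'rvec': array([ 2.1583163 , -2.10597981,  0.24332476]), 'tvec': array([-0.02601622,  0.60186108,  1.17557014])} [0.36133883 0.02439298 1.270322  ]
{'vertical_fov': 53.4702835881699, 'cx': 319.370644623705, 'cy': 201.04559517901222, 'rvec': array([ 0.65337166, -2.59645506,  1.19212498]), 'tvec': array([0.51609441, 0.2667809 , 1.02259423])} [0.16249895 0.77340334 0.87101424]
```

View pics/top0.png

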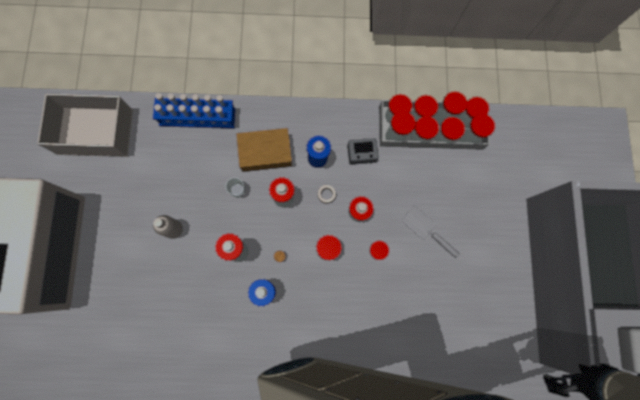

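View pics/side0.png

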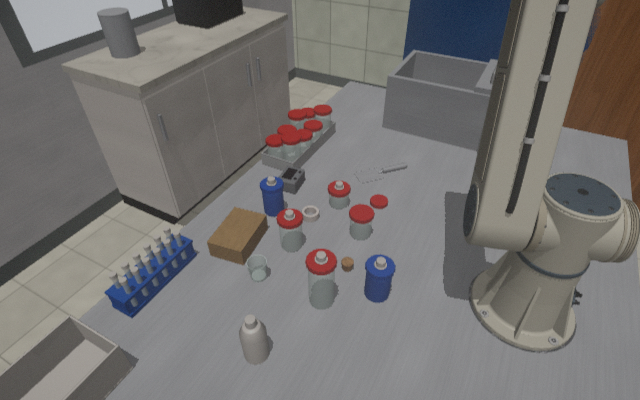

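The top picture shows three red lids with white buttons at (229,246), (282,189) and (361,208). The plain jar is at (329,247), and blue look-alikes are at (318,147) and (262,292). In the side picture the same red ones are at (321,257), (289,217) and (339,186). By height these look like tall, middle and short. I'll confirm that in crops and by triangulation.

```bash
python3 - <<'E'
from h import *
t=load('top0');s=load('side0')
for n,a,z in(('tall',(229,245),.177),('mid',(282,188),.132),('short',(361,208),.087)):
    p=pt(t,*a,z);print(n,p.round(4),'side proj',proj(s,p).round(1))
c=lambda i,x,y,w,h:cv2.resize(i['img'][y:y+h,x:x+w,::-1],(800,h*800//w),interpolation=cv2.INTER_CUBIC)
cv2.imwrite('pics/c.png',np.vstack([c(t,200,170,190,100)[:300] if 0 else cv2.resize(c(t,200,165,190,100),(570,300)),cv2.resize(c(s,250,170,190,100),(570,300))]))
E
```

```text
tall [0.4618 0.2211 0.177 ] side proj [320.9 251.6]
mid [0.6302 0.0907 0.132 ] side proj [289.9 210.4]
short [ 0.5875 -0.1394  0.087 ] side proj [339.7 182.7]
```

View pics/c.png

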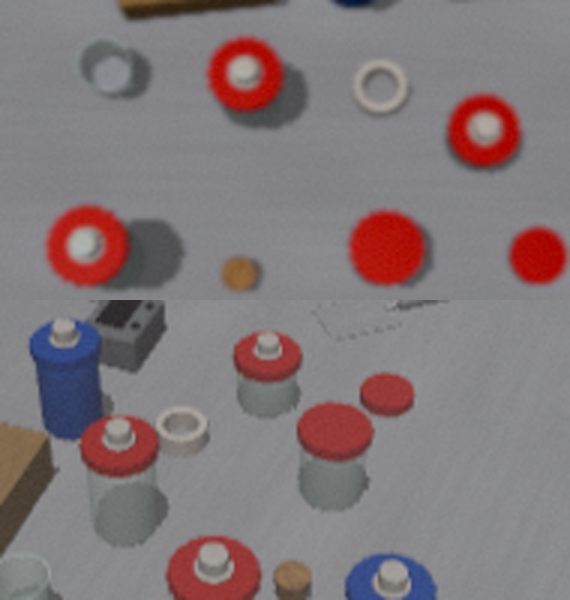

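Each button's side projection agrees with the picture, so the identities hold: tall (0.462, 0.221), middle (0.630, 0.091), short (0.588, -0.139). I'll shut the fingers and go above the tall jar.

Request:
{"op": "servo_tool", "data": {"plan": [[0, 0, 0, 0.0, 0.0, -0.02, 0], [0, 0, 0, 0.01, -0.014, -0.02, 0], [0, 0, 0, 0.0168, -0.0237, 0, 0], [0, 0, 0, 0.0168, -0.0237, 0, 0], [0, 0, 0, 0.0168, -0.0237, 0, 0], [0, 0, 0, 0.0168, -0.0237, 0, 0], [0, 0, 0, 0.0168, -0.0237, 0, 0], [0, 0, 0, 0.0168, -0.0237, 0, 0], [0, 0, 0, 0.0168, -0.0237, 0, 0], [0, 0, 0, 0.0168, -0.0237, 0, 0], [0, 0, 0, 0.0168, -0.0237, 0, 0], [0, 0, 0, 0.0168, -0.0237, 0, 0], [0, 0, 0, 0.0168, -0.0237, 0, 0], [0, 0, 0, 0.0168, -0.0237, 0, 0], [0, 0, 0, 0.0168, -0.0237, 0, 0], [0, 0, 0, 0.0168, -0.0237, 0, 0], [0, 0, 0, 0.0168, -0.0237, 0, 0], [0, 0, 0, 0.0168, -0.0237, 0, 0], [0, 0, 0, 0.0168, -0.0237, 0, 0], [0, 0, 0, 0.0168, -0.0237, 0, 0]]}}

```text
time: 1.77
tool_pos: [0.3508, -0.0909, 0.2713]
ee_rot: [3.142, -0.0, 0.276]
force: [0.2, 0.5, 0.1]
finger_gap: 0.0001
```

Request:
{"op": "servo_tool", "data": {"plan": [[0, 0, 0, 0.0168, -0.0237, 0, 0], [0, 0, 0, 0.0168, -0.0237, 0, 0], [0, 0, 0, 0.0168, -0.0237, 0, 0], [0, 0, 0, 0.0168, -0.0237, 0, 0], [0, 0, 0, 0.0168, -0.0237, 0, 0], [0, 0, 0, 0.0168, -0.0237, 0, 0], [0, 0, 0, 0, 0, 0, 0], [0, 0, 0, 0, 0, 0, 0], [0, 0, 0, 0, 0, 0, 0]]}}

```text
time: 2.52
tool_pos: [0.4086, 0.0717, 0.271]
ee_rot: [3.141, 0.001, 0.277]
force: [-1.4, 0.6, -0.2]
finger_gap: 0.0001
```

```bash
python3 - <<'E'
from h import *
s=snap('wrist','w1');st=s['state'];print(st['time'],st['tool_pos'],st['ee_rot'],st['force'],st['finger_gap']);print(s['hand_eye'],s['vertical_fov'],s['cx'],s['cy'])
print(proj(s,[.462,.221,.177]))
E
```

```text
2.5167 [0.40857538 0.0716973  0.27095419] [3.14138834e+00 1.09998659e-03 2.76696734e-01] [-1.44192057  0.60224428 -0.16235424] 8.495782208576268e-05
[[-7.94862212e-04 -9.63828910e-01 -2.66520544e-01  6.81661025e-02]
 [ 9.99999683e-01 -7.76824002e-04 -1.73106839e-04  2.22421858e-04]
 [-4.01941797e-05 -2.66520598e-01  9.63829222e-01 -1.41833945e-01]
 [ 0.00000000e+00  0.00000000e+00  0.00000000e+00  1.00000000e+00]] 60.77643609679386 317.39753188791497 203.62683219870104
[117.61673867  70.82256569]
```

View pics/w1.png

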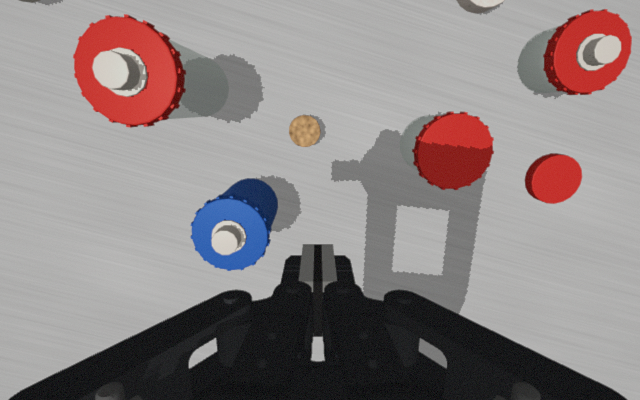

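The wrist view shows the tall jar at the upper left, with its button's top face at about (111,70), and the short jar's button top at (607,48). The blue jar is in front of the fingers.

```bash
python3 - <<'E'
from h import *
s=load('w1')
p=pt(s,111,70,.177);print(p,pt(s,607,48,.087), proj(s,[.5875,-.139,.087]))
D=np.r_[p[:2],0.215]-s['state']['tool_pos'];print(R.from_euler('xyz',s['state']['ee_rot']).inv().apply(D))
E
```

```text
[0.4613349  0.22517795 0.177     ] [ 0.59347573 -0.14100603  0.087     ] [601.63811208  54.39036565]
[ 0.09274198 -0.1332413   0.05582499]
```

Request:
{"op": "servo_tool", "data": {"plan": [[0, 0, 0, 0.0153, -0.0218, 0, 0], [0, 0, 0, 0.0153, -0.0218, 0, 0], [0, 0, 0, 0.0153, -0.0218, 0, 0], [0, 0, 0, 0.0153, -0.0218, 0, 0], [0, 0, 0, 0.0153, -0.0218, 0.02, 0], [0, 0, 0, 0.0153, -0.0218, 0.02, 0], [0, 0, 0, 0, 0, 0.01, 0], [0, 0, 0, 0, 0, 0, 0], [0, 0, 0, 0, 0, 0, 0], [0, 0, 0, 0, 0, 0, 0]]}}

```text
time: 3.4
tool_pos: [0.4619, 0.2215, 0.222]
ee_rot: [3.141, -0.0, 0.274]
force: [0.3, 0.8, 0.2]
finger_gap: -0.0
```

```bash
python3 - <<'E'
from h import *
s=snap('wrist','w2');st=s['state'];print(st['time'],st['tool_pos'],st['ee_rot'],st['force'])
print(proj(s,[.4615,.2235,.177]),proj(s,st['tool_pos']),proj(s,[.630,.0907,.132]))
E
```

```text
3.4 [0.46185386 0.22151936 0.22201359] [ 3.14140081e+00 -2.84231345e-04  2.74465238e-01] [0.34721077 0.76843408 0.19733518]
[313.63676776 230.68713856] [317.01747947 265.06461702] [598.13393164  10.05997819]
```

View pics/w2.png

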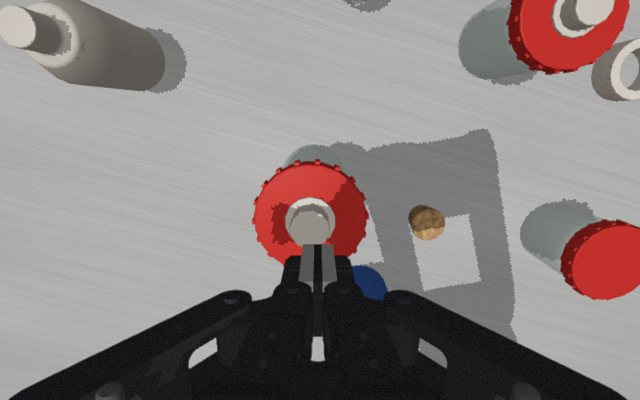

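```bash
python3 - <<'E'
from h import *
s=load('w2')
for u,v in((310,226),(310,228)):
    p=pt(s,u,v,.177);print(p,R.from_euler('xyz',s['state']['ee_rot']).inv().apply(p-s['state']['tool_pos']))
i=s['img'][150:280,240:390,::-1]
cv2.imwrite('pics/c2.png',cv2.resize(i,None,fx=4,fy=4,interpolation=cv2.INTER_CUBIC))
E
```

```text
[0.46370447 0.2262968  0.177     ] [ 0.00306339 -0.00410568  0.04501367]
[0.46252279 0.22597243 0.177     ] [ 0.00183803 -0.00411373  0.04501332]
```

View pics/c2.png

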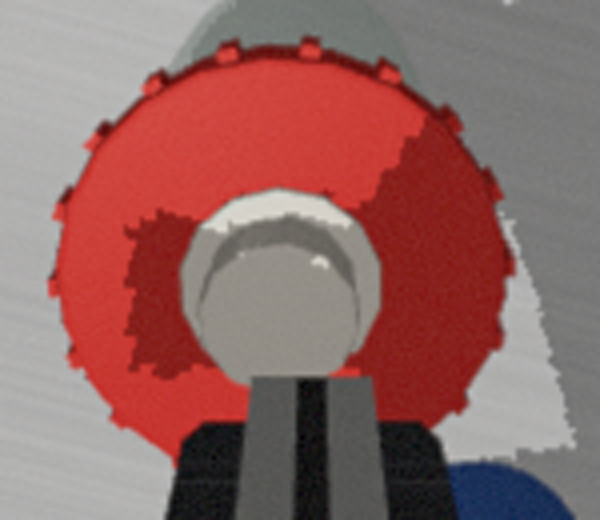

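The top face centre is at (310,230.5), so I need about -4 mm in tool y. This agrees with the first wrist fix to within 1 mm.

Request:
{"op": "servo_tool", "data": {"plan": [[0, 0, 0, 0.0003, -0.004, 0, 0], [0, 0, 0, 0, 0, 0.014, 0], [0, 0, 0, 0, 0, 0.014, 0], [0, 0, 0, 0, 0, 0.008, 0], [0, 0, 0, 0, 0, 0.003, 0], [0, 0, 0, 0, 0, 0.002, 0], [0, 0, 0, 0, 0, 0, 0], [0, 0, 0, 0, 0, 0, 0], [0, 0, 0, 0, 0, 0, 0]]}}

```text
time: 4.2
tool_pos: [0.4614, 0.2269, 0.1809]
ee_rot: [-3.141, -0.001, 0.276]
force: [-0.8, -0.7, -0.3]
finger_gap: -0.0002
```

Request:
{"op": "servo_tool", "data": {"plan": [[0, 0, 0, 0, 0.001, 0.001, 0], [0, 0, 0, 0, 0, 0.001, 0], [0, 0, 0, 0, 0, 0.001, 0], [0, 0, 0, 0, 0, 0.001, 0], [0, 0, 0, 0, 0, 0.001, 0], [0, 0, 0, 0, 0, 0.001, 0], [0, 0, 0, 0, 0, 0.001, 0], [0, 0, 0, 0, 0, 0.001, 0], [0, 0, 0, 0, 0, 0, 0], [0, 0, 0, 0, 0, 0, 0]]}}

```text
time: 5.03
tool_pos: [0.4614, 0.2258, 0.1723]
ee_rot: [-3.142, -0.0, 0.276]
force: [0.4, -0.5, 2.5]
finger_gap: 0.0001
```

Request:
{"op": "servo_tool", "data": {"plan": [[0, 0, 0, 0, 0, 0.001, 0], [0, 0, 0, 0, 0, 0.001, 0], [0, 0, 0, 0, 0, 0.001, 0], [0, 0, 0, 0, 0, 0.0005, 0], [0, 0, 0, 0, 0, 0, 0], [0, 0, 0, 0, 0, 0, 0], [0, 0, 0, 0, 0, 0, 0]]}}

```text
time: 5.62
tool_pos: [0.4614, 0.2258, 0.1689]
ee_rot: [-3.142, -0.0, 0.276]
force: [-0.4, -0.6, 5.7]
finger_gap: -0.0
```

Request:
{"op": "servo_tool", "data": {"plan": [[0, 0, 0, 0, 0, 0.0007, 0], [0, 0, 0, 0, 0, 0, 0], [0, 0, 0, 0, 0, 0, 0], [0, 0, 0, 0, 0, 0, 0]]}}

```text
time: 5.95
tool_pos: [0.4614, 0.2258, 0.1683]
ee_rot: [-3.142, -0.0, 0.276]
force: [-0.2, -0.8, 6.2]
finger_gap: -0.0003
```

The force rises past the 3 N slide at the right height (170 mm less the compression), so the tall button is seated. Next I'll lift and go over the middle jar.

Request:
{"op": "servo_tool", "data": {"plan": [[0, 0, 0, 0, 0, -0.003, 0], [0, 0, 0, 0, 0, -0.01, 0], [0, 0, 0, 0, 0, -0.02, 0], [0, 0, 0, 0, 0, -0.025, 0], [0, 0, 0, 0.018, 0.0251, 0, 0], [0, 0, 0, 0.018, 0.0251, 0, 0], [0, 0, 0, 0.018, 0.0251, 0, 0], [0, 0, 0, 0.018, 0.0251, 0, 0], [0, 0, 0, 0.018, 0.0251, 0, 0], [0, 0, 0, 0.018, 0.0251, 0, 0], [0, 0, 0, 0.018, 0.0251, 0, 0], [0, 0, 0, 0, 0, 0.025, 0], [0, 0, 0, 0, 0, 0.025, 0], [0, 0, 0, 0, 0, 0, 0], [0, 0, 0, 0, 0, 0, 0], [0, 0, 0, 0, 0, 0, 0]]}}

```text
time: 7.28
tool_pos: [0.6306, 0.0913, 0.1773]
ee_rot: [-3.142, -0.001, 0.276]
force: [-0.3, -0.3, 0.6]
finger_gap: -0.0003
```

```bash
python3 - <<'E'
from h import *
s=snap('wrist','w3');st=s['state'];print(st['time'],st['tool_pos'],st['ee_rot'],st['force'])
print(proj(s,[.630,.0907,.132]))
cv2.imwrite('pics/c3.png',cv2.resize(s['img'][100:300,220:420,::-1],None,fx=3,fy=3,interpolation=cv2.INTER_CUBIC))
E
```

```text
7.2833 [0.6305661  0.09130636 0.17729011] [-3.14156329e+00 -5.04364782e-04  2.76124743e-01] [-0.26355526 -0.31517064  0.58196522]
[317.83549104 232.00280939]
```

View pics/c3.png

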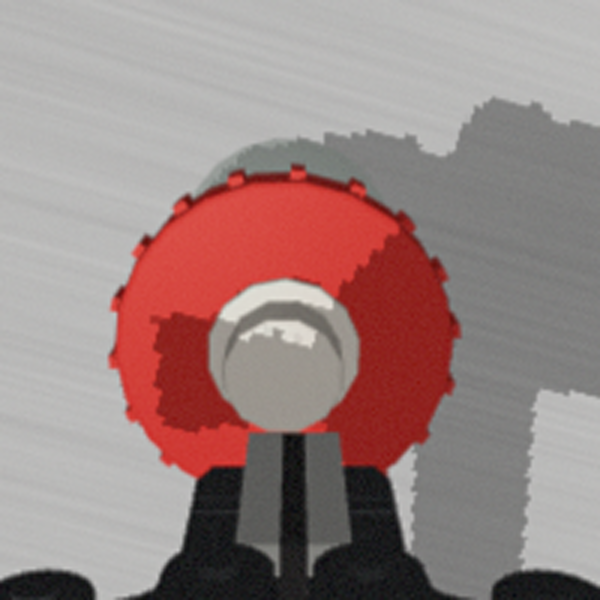

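The button face centre is at about (314.5, 225.2). The geometry is the same as over the tall jar, so I'll shift +3.5 mm in x and -1.6 mm in y.

Request:
{"op": "servo_tool", "data": {"plan": [[0, 0, 0, 0.0035, -0.0016, 0, 0], [0, 0, 0, 0, 0, 0.014, 0], [0, 0, 0, 0, 0, 0.014, 0], [0, 0, 0, 0, 0, 0.008, 0], [0, 0, 0, 0, 0, 0.003, 0], [0, 0, 0, 0, 0, 0.002, 0], [0, 0, 0, 0, 0, 0, 0], [0, 0, 0, 0, 0, 0, 0], [0, 0, 0, 0, 0, 0, 0]]}}

```text
time: 8.08
tool_pos: [0.6338, 0.0936, 0.1358]
ee_rot: [3.141, -0.001, 0.276]
force: [0.2, -0.2, 0.1]
finger_gap: -0.0004
```

Request:
{"op": "servo_tool", "data": {"plan": [[0, 0, 0, 0, 0, 0.001, 0], [0, 0, 0, 0, 0, 0.001, 0], [0, 0, 0, 0, 0, 0.001, 0], [0, 0, 0, 0, 0, 0.001, 0], [0, 0, 0, 0, 0, 0.001, 0], [0, 0, 0, 0, 0, 0.001, 0], [0, 0, 0, 0, 0, 0.001, 0], [0, 0, 0, 0, 0, 0, 0], [0, 0, 0, 0, 0, 0, 0]]}}

```text
time: 8.83
tool_pos: [0.6334, 0.0935, 0.1281]
ee_rot: [3.142, -0.0, 0.276]
force: [-0.0, -0.6, 1.7]
finger_gap: 0.0003
```

Request:
{"op": "servo_tool", "data": {"plan": [[0, 0, 0, 0, 0, 0.001, 0], [0, 0, 0, 0, 0, 0.001, 0], [0, 0, 0, 0, 0, 0.001, 0], [0, 0, 0, 0, 0, 0.001, 0], [0, 0, 0, 0, 0, 0.0005, 0], [0, 0, 0, 0, 0, 0, 0], [0, 0, 0, 0, 0, 0, 0], [0, 0, 0, 0, 0, 0, 0]]}}

```text
time: 9.5
tool_pos: [0.6334, 0.0935, 0.1238]
ee_rot: [3.142, -0.0, 0.276]
force: [0.7, -1.0, 4.3]
finger_gap: 0.0002
```

Request:
{"op": "servo_tool", "data": {"plan": [[0, 0, 0, 0, 0, 0.0005, 0], [0, 0, 0, 0, 0, 0, 0], [0, 0, 0, 0, 0, 0, 0], [0, 0, 0, 0, 0, 0, 0]]}}

```text
time: 9.83
tool_pos: [0.6334, 0.0935, 0.1234]
ee_rot: [3.142, -0.0, 0.276]
force: [-0.8, 0.5, 7.3]
finger_gap: 0.0001
```

Middle is seated too. Now the short jar.

Request:
{"op": "servo_tool", "data": {"plan": [[0, 0, 0, 0, 0, -0.003, 0], [0, 0, 0, 0, 0, -0.01, 0], [0, 0, 0, 0, 0, -0.02, 0], [0, 0, 0, 0, 0, -0.025, 0], [0, 0, 0, -0.013, 0.0265, 0, 0], [0, 0, 0, -0.013, 0.0265, 0, 0], [0, 0, 0, -0.013, 0.0265, 0, 0], [0, 0, 0, -0.013, 0.0265, 0, 0], [0, 0, 0, -0.013, 0.0265, 0, 0], [0, 0, 0, -0.013, 0.0265, 0, 0], [0, 0, 0, -0.013, 0.0265, 0, 0], [0, 0, 0, -0.013, 0.0265, 0, 0], [0, 0, 0, 0, 0, 0.025, 0], [0, 0, 0, 0, 0, 0.0225, 0], [0, 0, 0, 0, 0, 0, 0], [0, 0, 0, 0, 0, 0, 0], [0, 0, 0, 0, 0, 0, 0]]}}

```text
time: 11.25
tool_pos: [0.5915, -0.1386, 0.1347]
ee_rot: [3.141, -0.001, 0.276]
force: [0.4, -0.0, 0.3]
finger_gap: 0.0002
```

```bash
python3 - <<'E'
from h import *
s=snap('wrist','w4');st=s['state'];print(st['time'],st['tool_pos'],st['ee_rot'],st['force'])
for u,v in((310,228),(317,228),(317,236)):print(u,v,R.from_euler('xyz',st['ee_rot']).inv().apply(pt(s,u,v,.087)-st['tool_pos']))
cv2.imwrite('pics/c4.png',cv2.resize(s['img'][100:300,220:420,::-1],None,fx=3,fy=3,interpolation=cv2.INTER_CUBIC))
E
```

```text
11.25 [ 0.59145436 -0.13864379  0.13465624] [ 3.14135396e+00 -5.55485862e-04  2.76188836e-01] [ 0.35034079 -0.04126663  0.25887337]
310 228 [ 0.00089954 -0.00417383  0.04765576]
317 228 [ 8.95857174e-04 -5.73352473e-05  4.76567376e-02]
317 236 [-4.11580255e-03 -6.28724206e-05  4.76539524e-02]
```

View pics/c4.png

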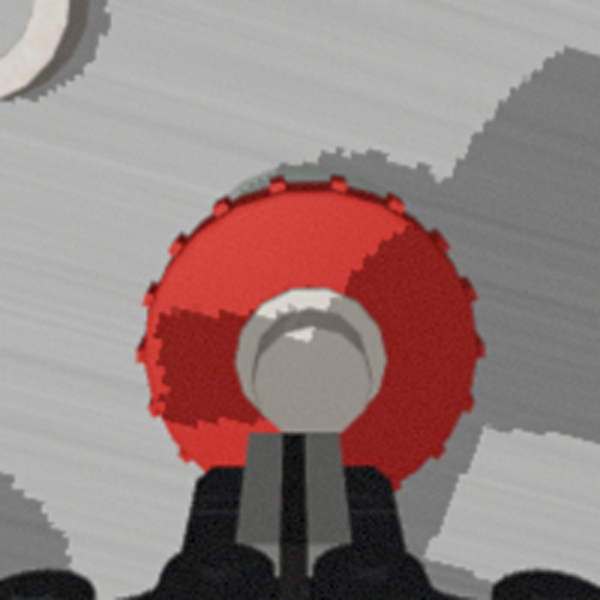

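The button face centre is at (324.2, 228.2), so the shift is +0.8 mm in x and +4.2 mm in y.

Request:
{"op": "servo_tool", "data": {"plan": [[0, 0, 0, 0.0008, 0.0042, 0, 0], [0, 0, 0, 0, 0, 0.015, 0], [0, 0, 0, 0, 0, 0.015, 0], [0, 0, 0, 0, 0, 0.008, 0], [0, 0, 0, 0, 0, 0.003, 0], [0, 0, 0, 0, 0, 0.0025, 0], [0, 0, 0, 0, 0, 0, 0], [0, 0, 0, 0, 0, 0, 0], [0, 0, 0, 0, 0, 0, 0]]}}

```text
time: 12.05
tool_pos: [0.5933, -0.1428, 0.0908]
ee_rot: [3.141, -0.001, 0.276]
force: [0.1, 0.6, -0.6]
finger_gap: -0.0001
```

Request:
{"op": "servo_tool", "data": {"plan": [[0, 0, 0, 0, 0, 0.001, 0], [0, 0, 0, 0, 0, 0.001, 0], [0, 0, 0, 0, 0, 0.001, 0], [0, 0, 0, 0, 0, 0.001, 0], [0, 0, 0, 0, 0, 0.001, 0], [0, 0, 0, 0, 0, 0.001, 0], [0, 0, 0, 0, 0, 0.001, 0], [0, 0, 0, 0, 0, 0, 0], [0, 0, 0, 0, 0, 0, 0]]}}

```text
time: 12.8
tool_pos: [0.593, -0.1427, 0.0831]
ee_rot: [3.141, -0.0, 0.276]
force: [0.5, 1.0, 2.0]
finger_gap: 0.0001
```

Request:
{"op": "servo_tool", "data": {"plan": [[0, 0, 0, 0, 0, 0.001, 0], [0, 0, 0, 0, 0, 0.001, 0], [0, 0, 0, 0, 0, 0.001, 0], [0, 0, 0, 0, 0, 0.001, 0], [0, 0, 0, 0, 0, 0.0008, 0], [0, 0, 0, 0, 0, 0, 0], [0, 0, 0, 0, 0, 0, 0], [0, 0, 0, 0, 0, 0, 0]]}}

```text
time: 13.47
tool_pos: [0.593, -0.1427, 0.0786]
ee_rot: [3.141, -0.0, 0.276]
force: [0.0, -0.2, 5.2]
finger_gap: 0.0003
```

Request:
{"op": "servo_tool", "data": {"plan": [[0, 0, 0, 0, 0, 0.0004, 0], [0, 0, 0, 0, 0, 0, 0], [0, 0, 0, 0, 0, 0, 0], [0, 0, 0, 0, 0, 0, 0]]}}

```text
time: 13.8
tool_pos: [0.593, -0.1427, 0.0782]
ee_rot: [3.141, -0.0, 0.276]
force: [-0.8, -0.2, 6.9]
finger_gap: -0.0001
```

Request:
{"op": "servo_tool", "data": {"plan": [[0, 0, 0, 0, 0, -0.003, 0], [0, 0, 0, 0, 0, -0.01, 0], [0, 0, 0, 0, 0, -0.02, 0], [0, 0, 0, 0, 0, -0.03, 0], [0, 0, 0, 0, 0, -0.03, 0], [0, 0, 0, 0, 0, -0.03, 0], [0, 0, 0, 0, 0, -0.03, 0], [0, 0, 0, -0.015, 0.026, 0, 0], [0, 0, 0, -0.015, 0.026, 0, 0], [0, 0, 0, -0.015, 0.026, 0, 0], [0, 0, 0, -0.015, 0.026, 0, 0], [0, 0, 0, -0.015, 0.026, 0, 0], [0, 0, 0, -0.015, 0.026, 0, 0], [0, 0, 0, -0.015, 0.026, 0, 0], [0, 0, 0, -0.015, 0.026, 0, 0], [0, 0, 0, 0, 0, 0, 0], [0, 0, 0, 0, 0, 0, 0]]}}

```text
time: 15.22
tool_pos: [0.5332, -0.3765, 0.2309]
ee_rot: [-3.141, 0.0, 0.273]
force: [-0.1, 0.3, -0.1]
finger_gap: 0.0001
```

```bash
python3 - <<'E'
from h import *
t=snap('top','top1');s=snap('side','side1');a=load('side0')
c=lambda s,x,y:cv2.resize(s['img'][y:y+110,x:x+130,::-1],(390,330),interpolation=cv2.INTER_CUBIC)
g=lambda s,x,y:cv2.resize(s['img'][y:y+80,x:x+130,::-1],(390,240),interpolation=cv2.INTER_CUBIC)
cv2.imwrite('pics/c5.png',np.vstack([np.hstack([c(a,260,170),c(s,260,170)]),np.hstack([g(load('top0'),210,180),g(t,210,180)])]))
E
```

```text
(no output)
```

View pics/c5.png

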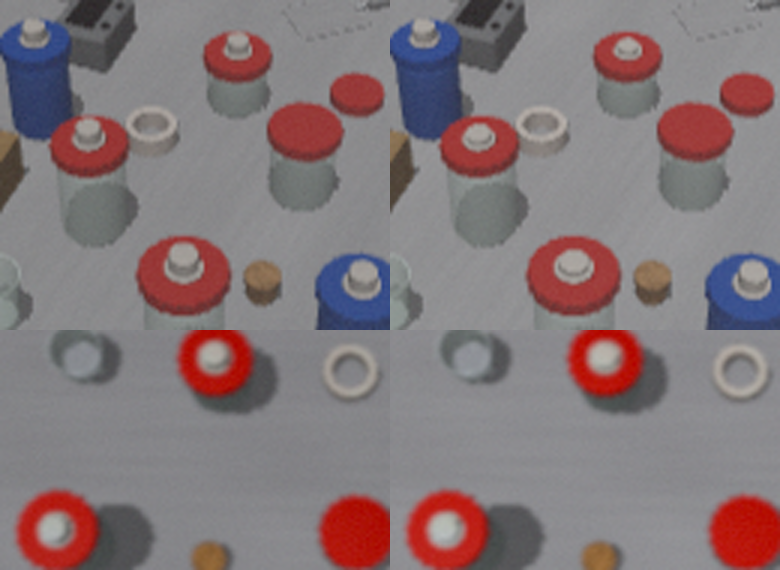

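The before/after crops show all three buttons visibly lower, with the jars and bystanders where they were and the blue jars unchanged. The arm is clear, so I'll hand in.

```bash
python3 -c "
from cell import ctrl
print(ctrl.close_job())"
```

```text
the job is handed in; nothing more can be done
None
```

I pressed the three white vent buttons home with the shut fingertips, in the order tall, middle, short, and handed the job in at about 15 s of the 45 s allowed.

| Jar | Fingertip at the end of the press | Home height | Last force reading |
|---|---|---|---|
| Tall | 168.3 mm | 170 mm | 6.2 N |
| Middle | 123.4 mm | 125 mm | 7.3 N |
| Short | 78.2 mm | 80 mm | 6.9 N |

- **Seating:** each press ended 1.6 to 1.8 mm below home height. The force had risen past the 3 N sliding level by about what the grommet's stiffness predicts, within a noise of about 1 N.
- **Scene afterwards:** before/after crops from the side and top cameras show all three buttons lower. The jars, the neighbouring objects and the blue look-alikes in those crops stand where they were. Not every bystander is inside the crops, but the tool was driven to nothing except the three buttons.
- **Disagreements:** the button positions from the top camera were up to about 6 mm off the close-up wrist view. I corrected each one before pressing, and no check failed.

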